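# Fetch the hand brush from behind the sliding lattice door

### The arm

A 6-joint arm with a two-finger parallel gripper is mounted at the origin on the work surface. World frame = base frame: x ahead of the robot, y to its left, z up, the work surface at z = 0. Lengths are in m, angles in rad, forces in N, time in s.
With the tool pointing down it reaches from about 0.275 to 0.75 m from the base axis. Payload 10.2 kg.
Tool frame: the origin (TCP) lies at the very end of the fingers, on their centre line; the grasp point (between the pads) lies 19 mm behind it (bot.grasp_offset is the distance from the TCP to the grasp point, in m); y points along the fingers, x is the direction in which the jaws open and shut, and the axes are right-handed (so a half turn about y gives the same grasp; the last joint's range is limited). The gripper opens to 88 mm and grips with 3 to 60 N. Pads are 18 mm wide; open, the fingers measure 123 mm over their backs; the gripper's body (75 mm by 187 mm) begins 45 mm behind the grasp point.
Start: joints at [-1.566, 0.313, 1.498, -0, 1.331, -0.223], TCP at [0.119, -0.511, 0.239] pointing down, gripper open.
Joint ranges: [-2.94, 2.94], [-0.97, 2.17], [0.19, 2.56], [-1.23, 4.37], [0.02, 3.11], [-2.88, 2.88]. Speed limits (rad/s): [2.39, 2.39, 3.01, 3.14, 3.14, 3.14].

### API

Orientations are given as a rotation vector (axis times angle).
In Python, from bench import status, cams, order, bot gives the robot as it stands.
- The arm moves only by the shell command python3 -m creep 'ROWS' [FORCE]. ROWS is a JSON object of lists of equal length, an entry for each row: "slide": the shift along the tool's x, y, z in cm, a list of three; "turn": the turn about the tool's y in rad; "hand": the gripper command: -1 is fully open, 1 is shut, values between are in proportion. A call has 1 to 20 rows; each row is the pose to reach, as a shift and turn from the pose commanded when the call began, along the tool's axes at that moment; what a row does not reach only later rows make up. A row lasts 1/12 s, in which the tool goes at most 41.7 mm and 7.16 degrees, less where a joint would pass 70% of its speed; a pose out of reach is approached as far as the arm can. A call with a gripper value outside its range is refused whole. The fingers move at their own pace and stop on an object; FORCE is the grip in N (left out, the last holds). Time passes only in rows, so rows that repeat a pose let the fingers close. It gives the time, the measured TCP pose, the force and the opening at its end, in the units of the state.
- status.get_obs(): the state, without advancing time (a new reading comes with each control period).
- cams.grab_frame(name): name is "scene" or "top" or "wrist"; returns (picture, depth): 480x640x3 uint8, blue, green, red; 480x640 float32, m along the optical axis (not along the pixel's ray), 0 where there is no reading.
- cams.camera_model(name): a dict with "fov_y" (degrees; the focal length in pixels is half the picture's height over the tangent of half this angle, whatever the lens; pixels are square), "cx", "cy" (the principal point, pixels), "extrinsics" (4x4, takes a point from camera to world coordinates). Camera axes: x right, y down, z forward; pixel columns grow to the right and rows downward; lengths in m; the calibration is good to about 2 mm. A picture is of the moment at which its call begins: read the wrist's pose just before it. camera_model takes no time and is no camera call; for the wrist camera it gives the pose at the moment of the call.
- order.job_done(): hands the job in, once; it reports no verdict.
The state is a dict: "t": time; "joint_positions": joint angles; "qvel": joint speeds; "joint_efforts": joint torques, N m; "position": TCP position; "eef_rot": TCP orientation; "contact_force": force on the tool from outside, world axes, zero at the start; "moment": the same for the moment, N m; "finger_gap": finger opening in m.
Only numpy, scipy, OpenCV 4.12 (cv2) and the standard library are available. Lean on these libraries where they do the work, as an engineer would, in place of code of your own. Each camera call takes 0.05 s, during which the arm holds its last target. There are 200 camera calls.

### The job

The hand brush lies in the small oak cabinet behind one of its two sliding lattice doors. Slide that door aside, past the other one, take the brush out and lay it, bristles down, in the middle of the dustpan. Keep the other door shut and leave the tin, the pail and the things on the shelf alone.

Things in the scene. Friction and masses are not known exactly. Their poses are not given: they have to be found in the camera images.
- compartment_floor (a point): Fixed oak cabinet, 464 mm wide. Centre of its compartment floor. Floor and lattice front are parallel, sloping up away from the robot at 0.5 rad from level. Axes: x up the slope, y to the left along the doors, z square out of the front. In these axes: inside x -90 to 110 mm, y -220 to 220, divider at y 0, 10 mm thick, 46 high; outer walls and front door end at z 71 mm.
- shelf_edge (a point): Middle of the front edge of the dark lacquered shelf fixed over the cabinet, level, 464 mm wide (y), 142 mm deep to +x, 18 mm thick, underside 260 mm above the work surface. It overhangs the upper half of the slope: the head of the brush there is reached with the tool leaning back to the robot, square to the slope. z up, x to the cabinet's back.
- door_left (a joint): Left door (at +y when shut), opening in m: 0 shut, 0.165 fully open. Slides to -y of the cabinet, behind (below) the right door. Oak lattice panel 230 mm wide, 8 mm thick, 52 to 60 mm above the compartment floor. Friction about 2 N; it stays where it is left. It starts shut or up to 20 mm open.
- door_right (a joint): Right door (at -y when shut), opening in m: 0 shut, 0.165 fully open. Slides to +y of the cabinet, in front of (above) the left door; 63 to 71 mm above the compartment floor, else the same. The doors overlap 20 mm at the middle. A fully open door leaves 165 mm free on its own outer side.
- door_left_handle (a point): Grip point of the left door's handle, 13 mm below its top, 90 mm above the compartment floor. A dark steel bar standing out square from the door near its outer lower corner: 50 mm long up the slope, 14 mm thick along y, its top 103 mm above the compartment floor, 32 mm out of the front; clear both sides. Axes as compartment_floor.
- door_right_handle (a point): Grip point of the right door's handle: the same bar, height and axes, near the right door's outer lower corner.
- brush_head (a point): Centre of the brush's head, half-way up. Hand brush 160 long, 45 high, 0.16 kg: head 95 x 40 mm, dark wooden back 20 thick over stiff dark bristles 25 high; wooden handle 65 x 22 mm level with the back. x from handle to head, z from bristles to back. Starts bristles down on the compartment floor about 135 mm left or right of the middle, head up the slope. Balances near here.
- brush_mid (a point): Middle of the brush's length, half-way up (22.5 mm above the bristle ends), 32.5 mm from brush_head towards the handle; same axes.
- dustpan_floor (a point): Centre of the upper side of the dustpan's floor, 4 mm above the work surface. Loose green plastic dustpan beside the cabinet, left or right: flat floor 220 x 220 mm, side walls 18 mm high near the mouth and 34 further back, back wall 44 mm high at its +x side, open mouth at -x, handle 110 mm long out to +x. z up.
- tin_mid (a point): Centre of a flat metal tin 160 x 70 x 30 mm lying in the other compartment. Leave alone.
- pail_mid (a point): Centre of a small steel pail, 130 mm across, 120 mm high, on the other side of the cabinet from the dustpan. Leave alone.
- bottle_mid (a point): Middle of a glass spray bottle, 64 mm across, 145 mm high, upright on the shelf. Leave alone.
- scraper_mid (a point): Centre of a steel scraper, 175 mm long, blade 70 mm wide, lying on the shelf. Leave alone.
Not all that is in view belongs to the job. Leave any purple or yellow look-alike of the part that bears brush_head alone.

How it is judged:
On the way:
1. one of the doors has been slid well open (value of joint any of door_left, door_right above 0.09 m), for 0.2 s.
At the end, for the whole second after the job is handed in: The brush lies bristles down (within 0.25 rad) on the floor of the dustpan, its middle within 60 mm of the centre in x and in y, released; the dustpan stands flat; the door the brush was not behind is shut (within 0.03 m), the other may be open or shut (x of brush_mid in the frame of dustpan_floor between -0.06 and 0.06 m and y of brush_mid in the frame of dustpan_floor between -0.06 and 0.06 m and z of brush_mid in the frame of dustpan_floor below 0.04 m and angle between brush_mid's own z axis and vertical below 0.25 rad and angle between dustpan_floor's own z axis and vertical below 0.15 rad and height (world z) of dustpan_floor below 0.015 m and value of joint any of door_left, door_right below 0.03 m); the robot touches nothing.
It fails at once if the wrong door was opened by more than 40 mm while the brush lay behind the other (z of brush_mid in the frame of compartment_floor below 0.04 m and ((y of brush_mid in the frame of compartment_floor between 0.06 and 0.22 m and value of joint door_right above 0.04 m) or (y of brush_mid in the frame of compartment_floor between -0.22 and -0.06 m and value of joint door_left above 0.04 m))).
It fails at once if the tin was shifted by more than 40 mm (distance of tin_mid from where it was at the start of the episode above 0.04 m).
It fails at once if the pail was shifted by more than 40 mm (distance of pail_mid from where it was at the start of the episode above 0.04 m).
It fails at once if the spray bottle was shifted by more than 40 mm or tipped (distance of bottle_mid from where it was at the start of the episode above 0.04 m or angle between bottle_mid's own z axis and vertical above 0.5 rad).
It fails at once if the scraper was shifted by more than 40 mm (distance of scraper_mid from where it was at the start of the episode above 0.04 m).
It also fails if it takes over 64 s, if anything falls off the work surface, if the arm or the gripper's body presses on something with over 40 N, if the wrist force passes 120 N, or if a joint passes its speed limit or range.

## Working session

There is one attempt and no reset: what is moved stays moved. The work goes in short steps, Python scripts to look and compute and a shell command to move; the robot and the scene stay as the last step left them, time stands still between calls to the robot, and variables do not carry over. Pictures are saved under pics/ and viewed, about 8 in all and at most 12, crops included, and the job is handed in when it is done.

```bash
ls; mkdir -p pics; cat > h.py <<'E'
import numpy as np, cv2
from scipy.spatial.transform import Rotation as R
from bench import status, cams, order, bot
def grab(n):
    m=cams.camera_model(n); im,d=cams.grab_frame(n); return im,d,m
def pts(d,m):
    f=240/np.tan(np.radians(m["fov_y"])/2); v,u=np.mgrid[:480,:640]
    P=np.stack([(u-m["cx"])/f*d,(v-m["cy"])/f*d,d],-1)
    E=np.array(m["extrinsics"]); return P@E[:3,:3].T+E[:3,3]
E
python3 - <<'E'
from h import *
o=status.get_obs(); print(o)
for n in ["scene","top"]:
    im,d,m=grab(n); cv2.imwrite(f"pics/{n}0.png",im); np.savez(f"{n}0.npz",im=im,P=pts(d,m),d=d); print(n,m)
E
```

```text
pics
{'t': 0.0, 'joint_positions': array([-1.56642587e+00,  3.13458206e-01,  1.49842310e+00,  1.39137348e-06,
        1.33102345e+00, -2.23381493e-01]), 'qvel': array([ 2.10938833e-03,  7.47569826e-04, -1.96664088e-04, -8.76938765e-05,
       -2.31059328e-04,  3.83133633e-04]), 'joint_efforts': array([ 7.50460856e-06, -4.02211547e+01, -2.52267998e+01,  6.94633741e-02,
        3.53390677e-02, -1.29395603e-04]), 'position': array([ 0.11853559, -0.51118909,  0.23816214]), 'eef_rot': array([-1.307301  ,  1.04032308, -1.03895325]), 'contact_force': array([0.60944528, 0.25341884, 0.04705731]), 'moment': array([ 0.02450362,  0.02137682, -0.03191823]), 'finger_gap': 0.0885044683732989}
scene {'fov_y': 51.70022783495708, 'cx': 323.23154809035, 'cy': 249.42980799273386, 'extrinsics': array([[ 0.99370613,  0.09279423, -0.06274839,  0.55728343],
       [ 0.11189379, -0.84867199,  0.51694839, -0.67721533],
       [-0.00528297, -0.52071594, -0.85371365,  1.48655793],
       [ 0.        ,  0.        ,  0.        ,  1.        ]])}
top {'fov_y': 46.93181569046858, 'cx': 320.24987555014667, 'cy': 253.3919222057472, 'extrinsics': array([[ 0.01827838, -0.99128361,  0.13047107,  0.26542656],
       [-0.99976746, -0.01662754,  0.01373121,  0.09445506],
       [-0.01144211, -0.13069171, -0.99135703,  1.66713158],
       [ 0.        ,  0.        ,  0.        ,  1.        ]])}
```

View pics/scene0.png

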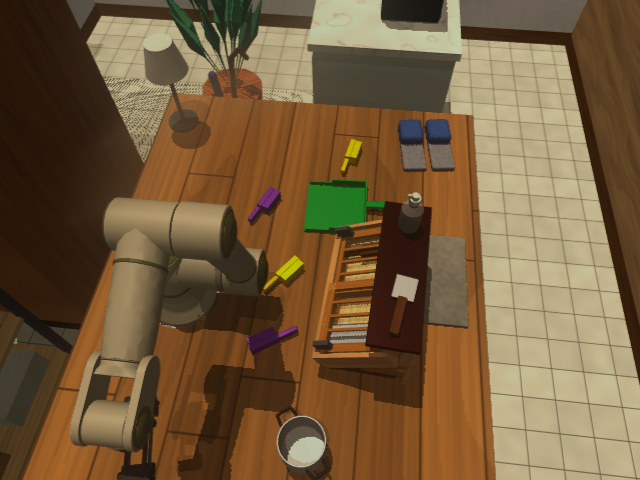

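View pics/top0.png

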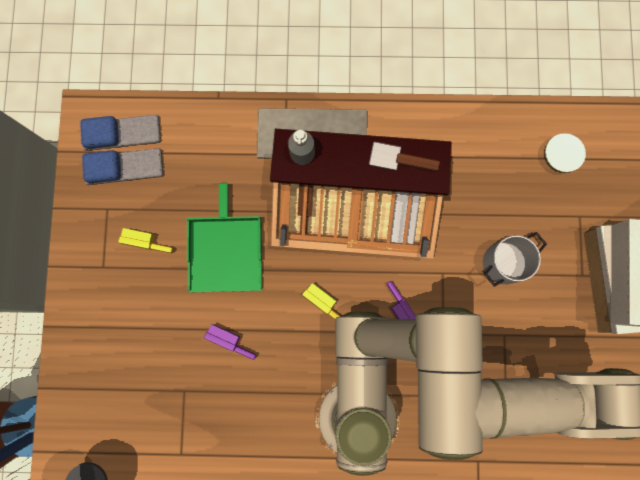

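```bash
python3 - <<'E'
from h import *
z=np.load("top0.npz"); im,P=z["im"],z["P"]
c=cv2.resize(im[120:265,255:460],None,fx=3.9,fy=3.9,interpolation=cv2.INTER_CUBIC); cv2.imwrite("pics/crop1.png",c)
# shelf top: dark lacquer
zz=P[...,2]
hsv=cv2.cvtColor(im,cv2.COLOR_BGR2HSV)
m=((zz>.265)&(zz<.29)&(P[...,0]>.4)&(abs(P[...,1])<.5)).astype(np.uint8)
m[:,:250]=0;m[:,470:]=0
c=P[m>0]; r=cv2.minAreaRect(c[:,:2].astype(np.float32)); print("shelf",r,cv2.boxPoints(r),np.median(c[:,2]))
g=((hsv[...,0]>45)&(hsv[...,0]<80)&(hsv[...,1]>120)).astype(np.uint8); g[:,:180]=0;g[:,275:]=0
q=P[(g>0)&(zz<.012)&(zz>-.01)]; r=cv2.minAreaRect(q[:,:2].astype(np.float32));print("pan floor",len(q),r,cv2.boxPoints(r),np.median(q[:,2]))
q=P[(g>0)]; print(np.percentile(q,[0,1,50,99,100],axis=0))
for s in ((275,290,220,250),(417,432,230,258)):
    u0,u1,v0,v1=s; sub=P[v0:v1,u0:u1]; k=(im[v0:v1,u0:u1].max(-1)<75); a=sub[k]; print("h",k.sum(),np.percentile(a,[5,50,95],axis=0).round(3)); print(sub[::3,::2,2].round(3))
E
```

```text
shelf ((0.6929736137390137, 0.012576177716255188), (0.4643706977367401, 0.14584998786449432), 86.4587631225586) [[ 0.6058465  -0.2146615 ]
 [ 0.751418   -0.2236702 ]
 [ 0.7801007   0.23981385]
 [ 0.63452923  0.24882255]] 0.27789916753660004
pan floor 4772 ((0.4734545946121216, 0.4076003432273865), (0.21664230525493622, 0.21967756748199463), 2.518338203430176) [[0.36041182 0.5125735 ]
 [0.37006426 0.2931081 ]
 [0.58649737 0.3026272 ]
 [0.57684493 0.5220926 ]] 0.0038131108520118584
[[ 0.26542656  0.09445506 -0.01030693]
 [ 0.36509672  0.29567467 -0.0052162 ]
 [ 0.48346093  0.41078831  0.00488275]
 [ 0.67108967  0.51551464  0.04615939]
 [ 0.69154133  0.52055214  1.66713158]]
h 43 [[0.503 0.213 0.116]
 [0.531 0.215 0.139]
 [0.547 0.223 0.157]]
[[ 0.134  0.11   0.067  0.125  0.131  0.122  0.127  0.07 ]
 [ 0.13   0.107  0.058  0.123  0.123  0.126  0.125  0.061]
 [ 0.126  0.093  0.057  0.117  0.138  0.134  0.112  0.058]
 [ 0.117  0.098  0.047  0.152  0.154  0.157  0.117  0.048]
 [ 0.117  0.084  0.108  0.155  0.156  0.155  0.104  0.05 ]
 [ 0.113  0.077  0.105  0.152  0.145  0.148  0.1    0.1
[... 209 characters left out ...]
5 -0.003  0.001  0.001  0.002]]
h 38 [[ 0.477 -0.178  0.123]
 [ 0.503 -0.168  0.139]
 [ 0.518 -0.166  0.154]]
[[ 0.064  0.066  0.125  0.141  0.137  0.136  0.138  0.11 ]
 [ 0.058  0.063  0.135  0.134  0.135  0.139  0.137  0.115]
 [ 0.057  0.051  0.132  0.125  0.133  0.129  0.128  0.124]
 [ 0.048  0.048  0.123  0.153  0.147  0.142  0.127  0.119]
 [ 0.05   0.045  0.119  0.154  0.149  0.158  0.086  0.119]
 [ 0.114  0.112  0.118  0.148  0.142  0.148  0.092  0.117]
 [ 0.117  0.109  0.131  0.146  0.146  0.15   0.098  0.112]
 [ 0.105  0.109  0.126  0.144  0.143  0.109  0.104  0.106]
 [ 0.101  0.103  0.13   0.139  0.137  0.106  0.105  0.105]
 [-0.002  0.096  0.1    0.096  0.094  0.104  0.104  0.101]]
```

View pics/crop1.png

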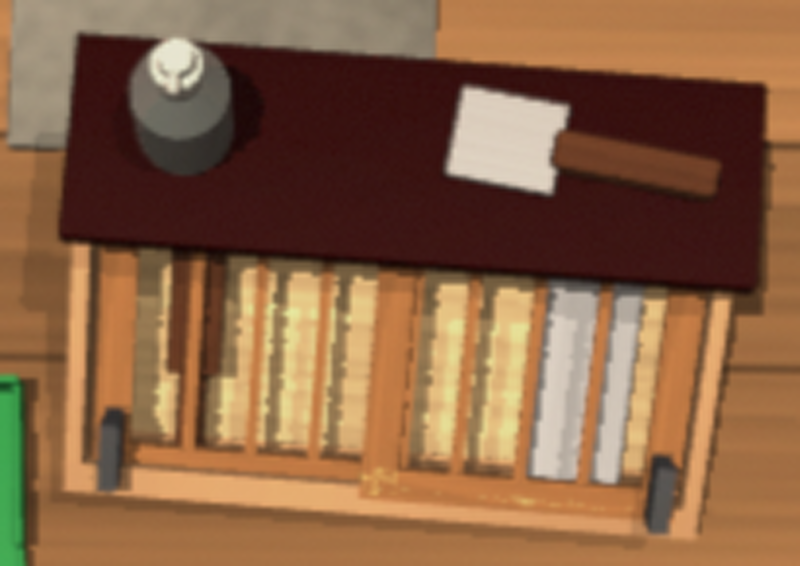

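```bash
cat >> h.py <<'E'
yaw=-np.arctan2(.0287,.4635)
Rc=R.from_euler('z',yaw).as_matrix()@R.from_euler('y',-0.5).as_matrix()  # cols: x up slope,y,z normal
E
python3 - <<'E'
from h import *
z=np.load("top0.npz"); im,P=z["im"],z["P"]
S=np.array([.620,.017,.260])
print("Rc",Rc.round(3))
L=(P-S)@Rc
m=np.zeros((480,640),bool); m[180:262,265:447]=1
L2=L[m]; Pz=P[m][:,2]
ok=(Pz>.03)&(Pz<.25)
for lo,hi in((.222,.230),(-.230,-.222),):
    a=L2[ok&(L2[:,1]>lo)&(L2[:,1]<hi)]; print(lo,len(a),np.percentile(a[:,0],[2,50,98]).round(4),np.percentile(a[:,2],[5,25,50,75,95]).round(4))
a=L2[ok]; print("y ext",np.percentile(a[:,1],[.5,1,99,99.5]))
# front-plane lower edge
b=a[(a[:,2]>-.19)&(abs(a[:,1])<.15)]
h,e=np.histogram(a[:,2],bins=np.arange(-.3,0,.005)); print(list(zip(e.round(3),h)))
for y in np.arange(-.2,.21,.05):
    k=a[abs(a[:,1]-y)<.01]; j=np.argsort(k[:,0])[:8]; print(round(y,2),k[j][:,[0,2]].round(3).tolist())
E
```

```text
Rc [[ 0.876  0.062 -0.479]
 [-0.054  0.998  0.03 ]
 [ 0.479  0.     0.878]]
0.222 175 [-0.1965 -0.1071 -0.0213] [-0.0799 -0.0758 -0.0736 -0.0711 -0.0678]
-0.23 182 [-0.1976 -0.1078 -0.0192] [-0.0794 -0.0758 -0.0734 -0.0711 -0.0687]
y ext [-0.22966207 -0.22687537  0.22734912  0.22998036]
[(np.float64(-0.3), np.int64(0)), (np.float64(-0.295), np.int64(0)), (np.float64(-0.29), np.int64(0)), (np.float64(-0.285), np.int64(0)), (np.float64(-0.28), np.int64(0)), (np.float64(-0.275), np.int64(0)), (np.float64(-0.27), np.int64(0)), (np.float64(-0.265), np.int64(0)), (np.float64(-0.26), np.int64(0)), (np.float64(-0.255), np.int64(0)), (np.float64(-0.25), np.int64(0)), (np.float64(-0.245), np.int64(0)), (np.float64(-0.24), np.int64(0)), (np.float64(-0.235), np.int64(0)), (np.float64(-0.23), np.int64(0)), (np.float64(-0.225), np.int64(0)), (np.float64(-0.22), np.int64(0)), (np.float64(-0.215), np.int64(0)), (np.float64(-0.21), np.int64(0)), (np.float64(-0.205), np.int64(0)), (np.float64(-0.2), np.int64(0)), (np.float64(-0.195), np.int64(0)), (np.float64(-0.19), np.int64(0)), (np.float64(-0.185),
[... 1871 characters left out ...]
08], [-0.201, -0.075], [-0.201, -0.076], [-0.2, -0.073], [-0.2, -0.073], [-0.199, -0.077], [-0.198, -0.077], [-0.198, -0.07]]
0.05 [[-0.203, -0.077], [-0.202, -0.076], [-0.202, -0.076], [-0.201, -0.073], [-0.2, -0.074], [-0.2, -0.07], [-0.2, -0.077], [-0.199, -0.07]]
0.1 [[-0.203, -0.075], [-0.202, -0.075], [-0.202, -0.074], [-0.201, -0.073], [-0.2, -0.075], [-0.2, -0.075], [-0.2, -0.075], [-0.199, -0.076]]
0.15 [[-0.202, -0.078], [-0.201, -0.075], [-0.201, -0.076], [-0.2, -0.073], [-0.2, -0.075], [-0.2, -0.074], [-0.2, -0.078], [-0.199, -0.069]]
0.2 [[-0.204, -0.081], [-0.203, -0.077], [-0.203, -0.078], [-0.201, -0.074], [-0.201, -0.075], [-0.201, -0.074], [-0.199, -0.07], [-0.196, -0.071]]
```

```bash
cat >> h.py <<'E'
S=np.array([.620,.017,.260]); C=S+Rc@np.array([-.1005,0,-.1445])
toC=lambda p:(np.asarray(p)-C)@Rc
toW=lambda p:C+Rc@np.asarray(p)
def rel(p):  # world target for TCP -> slide cm in tool axes
    o=status.get_obs(); return (R.from_rotvec(o["eef_rot"]).as_matrix().T@(np.asarray(p)-o["position"])*100).round(2)
E
python3 - <<'E'
from h import *
z=np.load("top0.npz"); im,P=z["im"],z["P"]; L=toC(P)
print("C",C)
m=np.zeros((480,640),bool); m[180:262,265:447]=1
hsv=cv2.cvtColor(im,cv2.COLOR_BGR2HSV)
k=m&(L[...,2]>.015)&(L[...,2]<.048)&(P[...,0]<.64)&(L[...,1]>0.02)&(L[...,1]<.21)&(L[...,0]>-.08)
print("brush pts",k.sum(),np.percentile(L[k],[2,10,50,90,98],axis=0).round(4))
v,u=np.nonzero(k);print(u.min(),u.max(),v.min(),v.max())
for x in np.arange(-.09,.1,.02):
    s=k&(abs(L[...,0]-x)<.01)
    if s.sum()>3: print(round(x,2),s.sum(),L[s][:,1].min().round(3),L[s][:,1].max().round(3),np.median(L[s][:,2]).round(3))
k=m&(L[...,2]>.09)&(L[...,2]<.115)&(P[...,2]<.2)
for s in(1,-1):
    q=L[k&(L[...,1]*s>.0)]; r=cv2.minAreaRect(q[:,:2].astype(np.float32)); print("handle",len(q),r,np.percentile(q[:,1],[5,50,95]).round(3),np.percentile(q[:,0],[2,50,98]).round(3))
o=status.get_obs(); print(R.from_rotvec(o["eef_rot"]).as_matrix().round(3)); print("shelf edge in C",toC(S), "cabinet y-axis",Rc[:,1])
im,d,mm=grab("wrist"); cv2.imwrite("pics/w0.png",im); E=np.array(mm["extrinsics"]); Rt=R.from_rotvec(o["eef_rot"]).as_matrix(); print("cam in tool",(Rt.T@(E[:3,3]-o["position"])).round(3)); print((Rt.T@E[:3,:3]).round(2),mm["fov_y"])
E
```

```text
C [0.60111611 0.01816929 0.08500705]
brush pts 307 [[-0.0666  0.1244  0.0352]
 [-0.051   0.1278  0.0388]
 [ 0.011   0.1389  0.0437]
 [ 0.0474  0.1599  0.0468]
 [ 0.056   0.1632  0.0477]]
282 312 191 234
-0.07 16 0.133 0.154 0.04
-0.05 30 0.134 0.155 0.042
-0.03 27 0.133 0.155 0.043
-0.01 48 0.124 0.162 0.044
0.01 66 0.124 0.208 0.044
0.03 65 0.124 0.194 0.044
0.05 54 0.125 0.162 0.045
handle 99 ((-0.060736045241355896, 0.19733761250972748), (0.05163504555821419, 0.014388094656169415), 0.4012652039527893) [0.191 0.197 0.204] [-0.085 -0.062 -0.037]
handle 105 ((-0.0625850260257721, -0.19834110140800476), (0.014837495051324368, 0.05222778022289276), 89.4694595336914) [-0.205 -0.198 -0.192] [-0.086 -0.06  -0.037]
[[ 0.226 -0.     0.974]
 [-0.974  0.001  0.226]
 [-0.001 -1.     0.   ]]
shelf edge in C [ 1.00500000e-01 -8.32642364e-19  1.44500000e-01] cabinet y-axis [0.06180181 0.99808844 0.        ]
cam in tool [-0.    -0.147  0.068]
[[ 1.   -0.    0.  ]
 [-0.   -0.27  0.96]
 [ 0.   -0.96 -0.27]] 59.99227196184268
```

View pics/w0.png

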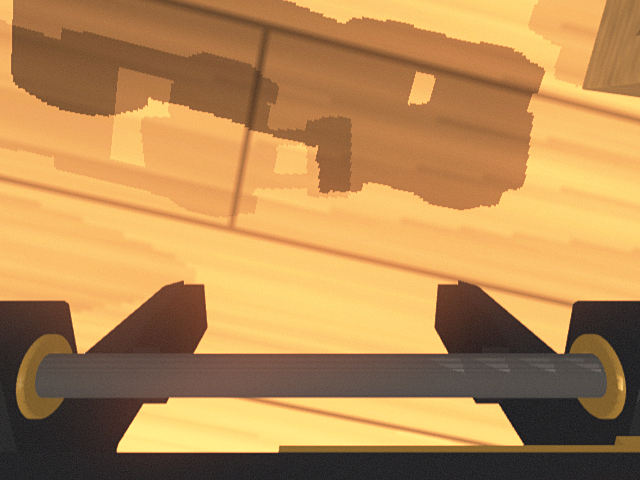

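The wrist view shows the jaws opening along the image's horizontal, with the body wide on that axis. Candidates for the brush:
- dark wood brush behind the left door, top px (305,200): chosen
- yellow look-alikes at (135,238) and (320,298): rejected
- purple look-alikes at (222,338) and (400,300): rejected

The crop confirms the dark handle in the left compartment and the grey tin in the right one.

```bash
python3 - <<'E'
from h import *
p=toW([-.061,.197,.103]); p[2]=.122; print(p)
o=status.get_obs(); Rt=R.from_rotvec(o["eef_rot"]).as_matrix()
print("turn",-(np.arctan2(Rc[1,1],Rc[0,1])-np.arctan2(Rt[1,0],Rt[0,0])))
q=p.copy(); q[2]=.24; print(rel(q)); q[2]=.122
E
```

```text
[0.51057442 0.22115295 0.122     ]
turn -2.851928916963138
[-62.5   -0.1   54.73]
```

```bash
python3 -m creep '{"slide":[[-3,0,2.6],[-6,0,5.3],[-9,0,7.9],[-12,0,10.5],[-15,0,13.1],[-18,0,15.8],[-21,0,18.4],[-24,0,21],[-27,0,23.6],[-30,0,26.3],[-33,0,28.9],[-36,0,31.5],[-39,0,34.1],[-42,0,36.8],[-45,0,39.4],[-48,0,42],[-51,0,44.7],[-54,0,47.3],[-57,0,49.9],[-60,0,52.5]],"turn":[-0.12,-0.24,-0.36,-0.48,-0.6,-0.72,-0.84,-0.96,-1.08,-1.2,-1.32,-1.44,-1.56,-1.68,-1.8,-1.92,-2.04,-2.16,-2.28,-2.4],"hand":[-1,-1,-1,-1,-1,-1,-1,-1,-1,-1,-1,-1,-1,-1,-1,-1,-1,-1,-1,-1]}'; cat > n.py <<'E'
import sys,json
from h import *
p=np.array(json.loads(sys.argv[1])); o=status.get_obs(); Rt=R.from_rotvec(o["eef_rot"]).as_matrix()
print("t",round(o["t"],2),"pos",o["position"].round(4),"C",toC(o["position"]).round(4),"F",o["contact_force"].round(1),"gap",o["finger_gap"].round(4),"j",o["joint_positions"].round(2))
print("slide",rel(p),"turn",-(np.arctan2(Rc[1,1],Rc[0,1])-np.arctan2(Rt[1,0],Rt[0,0])))
E
python3 n.py '[0.5106,0.2211,0.16]'
```

```text
t: 1.82
position: [0.4948, 0.1938, 0.2384]
eef_rot: [-1.407, -0.828, 0.828]
contact_force: [0.6, -0.2, 0.5]
finger_gap: 0.0884Traceback (most recent call last):
  File "n.py", line 4, in <module>
    print("t",round(o["t"],2),"pos",o["position"].round(4),"C",toC(o["position"]).round(4),"F",o["contact_force"].round(1),"gap",o["finger_gap"].round(4),"j",o["joint_positions"].round(2))
                                                                                                                                 ^^^^^^^^^^^^^^^^^^^^^
AttributeError: 'float' object has no attribute 'round'
```

```bash
sed -i 's/o\["finger_gap"\].round(4)/round(o["finger_gap"],4)/' n.py
python3 n.py '[0.5106,0.2211,0.16]'
```

```text
t 1.82 pos [0.4948 0.1938 0.2384] C [-0.0291  0.1687  0.1907] F [ 0.6 -0.2  0.5] gap 0.0884 j [ 0.15  0.33  1.48 -0.    1.34 -0.91]
slide [ 3.15  7.84 -0.06] turn -0.44549006863890783
```

```bash
python3 -m creep '{"slide":[[1,2,0],[2,4,0],[3.1,6,0],[3.1,7,0],[3.1,7,0],[3.1,7,0]],"turn":[-0.1,-0.2,-0.3,-0.4,-0.45,-0.45],"hand":[-1,-1,-1,-1,-1,-1]}'
python3 n.py '[0.5106,0.2211,0.122]'; python3 -c "
from h import *
im,d,m=grab('wrist'); cv2.imwrite('pics/w1.png',im)"
```

```text
t: 2.32
position: [0.5094, 0.2187, 0.1677]
eef_rot: [-1.237, -1.162, 1.165]
contact_force: [0.6, 0.2, 0.1]
finger_gap: 0.0884
t 2.32 pos [0.5094 0.2187 0.1677] C [-0.0516  0.1945  0.1225] F [0.6 0.2 0.1] gap 0.0884 j [ 0.19  0.44  1.51 -0.    1.2  -1.31]
slide [ 0.25  4.57 -0.12] turn 6.945335378771844e-05
```

View pics/w1.png

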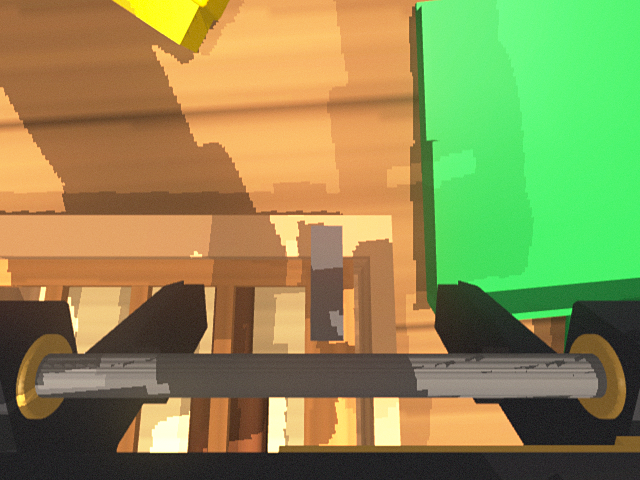

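The steel handle, px (327,285), lies between the fingers and just right of centre. I'll descend and grip it.

```bash
python3 -m creep '{"slide":[[0.2,1.5,-0.1],[0.2,3,-0.1],[0.2,4.5,-0.1],[0.2,4.5,-0.1],[0.2,4.5,-0.1],[0.2,4.5,-0.1],[0.2,4.5,-0.1],[0.2,4.5,-0.1],[0.2,4.5,-0.1],[0.2,4.5,-0.1],[0.2,4.5,-0.1]],"turn":[0,0,0,0,0,0,0,0,0,0,0],"hand":[-1,-1,-1,-1,0.75,0.75,0.75,0.75,0.75,0.75,0.75]}' 10
python3 n.py '[0.5106,0.2211,0.122]'
```

```text
t: 3.28
position: [0.5109, 0.2206, 0.1239]
eef_rot: [-1.239, -1.162, 1.162]
contact_force: [0.2, -0.3, -0.5]
finger_gap: 0.0436
t 3.28 pos [0.5109 0.2206 0.1239] C [-0.0713  0.1964  0.0833] F [ 0.2 -0.3 -0.5] gap 0.0436 j [ 0.2   0.49  1.55  0.    1.1  -1.31]
slide [0.05 0.19 0.04] turn -0.0020891431769129998
```

```bash
python3 -m creep '{"slide":[[0,0,0],[0,0,0],[0,0,0],[0,0,0],[0,0,0],[0,0,0],[-1,0,0],[-2.5,0,0],[-4,0,0],[-5.5,0,0],[-7,0,0],[-8.5,0,0],[-10,0,0],[-11.5,0,0],[-13,0,0],[-14.5,0,0],[-16,0,0],[-16.3,0,0],[-16.3,0,0],[-16.3,0,0]],"turn":[0,0,0,0,0,0,0,0,0,0,0,0,0,0,0,0,0,0,0,0],"hand":[1,1,1,1,1,1,1,1,1,1,1,1,1,1,1,1,1,1,1,1]}' 10
python3 n.py '[0.5106,0.2211,0.122]'
```

```text
t: 4.95
position: [0.5008, 0.0599, 0.1237]
eef_rot: [-1.237, -1.165, 1.156]
contact_force: [5.9, 20.2, -3.8]
finger_gap: 0.0225
t 4.95 pos [0.5008 0.0599 0.1237] C [-0.0716  0.0354  0.0832] F [ 5.9 20.2 -3.8] gap 0.0225 j [-0.12  0.39  1.71  0.01  1.04 -1.63]
slide [16.15  0.26  0.07] turn -0.0034014441971088605
```

```bash
python3 -m creep '{"slide":[[0.3,0,0],[0.3,0,0],[0.3,0,0],[0.3,0,0],[0.3,0,0],[0.3,-2,0],[0.3,-5,0],[0.3,-7,0],[0.3,-7,0]],"turn":[0,0,0,0,0,0,0,0,0],"hand":[-1,-1,-1,-1,-1,-1,-1,-1,-1]}'
python3 - <<'E'
from h import *
im,d,m=grab("top"); P=pts(d,m); L=toC(P)
k=np.zeros((480,640),bool); k[180:262,265:447]=1
h=k&(L[...,2]>.09)&(L[...,2]<.115)&(P[...,2]<.17)&(abs(L[...,0]+.06)<.03); print("handles y",np.histogram(L[h][:,1],bins=np.arange(-.22,.221,.02)))
cv2.imwrite("pics/top1.png",cv2.resize(im[120:270,250:460],None,fx=3.8,fy=3.8,interpolation=cv2.INTER_CUBIC))
E
python3 n.py '[0.5106,0.2211,0.122]'
```

```text
t: 5.7
position: [0.5022, 0.0605, 0.1976]
eef_rot: [-1.244, -1.167, 1.159]
contact_force: [0.1, 0.2, 0.7]
finger_gap: 0.0806
handles y (array([41, 66,  0,  0,  0,  0,  0,  0,  0,  0,  0,  0,  6,  9,  0,  0,  0,
        0,  0,  0,  0,  0]), array([-2.20000000e-01, -2.00000000e-01, -1.80000000e-01, -1.60000000e-01,
       -1.40000000e-01, -1.20000000e-01, -1.00000000e-01, -8.00000000e-02,
       -6.00000000e-02, -4.00000000e-02, -2.00000000e-02, -1.11022302e-16,
        2.00000000e-02,  4.00000000e-02,  6.00000000e-02,  8.00000000e-02,
        1.00000000e-01,  1.20000000e-01,  1.40000000e-01,  1.60000000e-01,
        1.80000000e-01,  2.00000000e-01,  2.20000000e-01]))
t 5.75 pos [0.5014 0.0606 0.1953] C [-0.0368  0.0362  0.1458] F [-0.7 -0.7 -1. ] gap 0.0846 j [-0.11  0.31  1.62 -0.    1.21 -1.62]
slide [16.08  7.32  0.13] turn -0.0021113982688949484
```

View pics/top1.png

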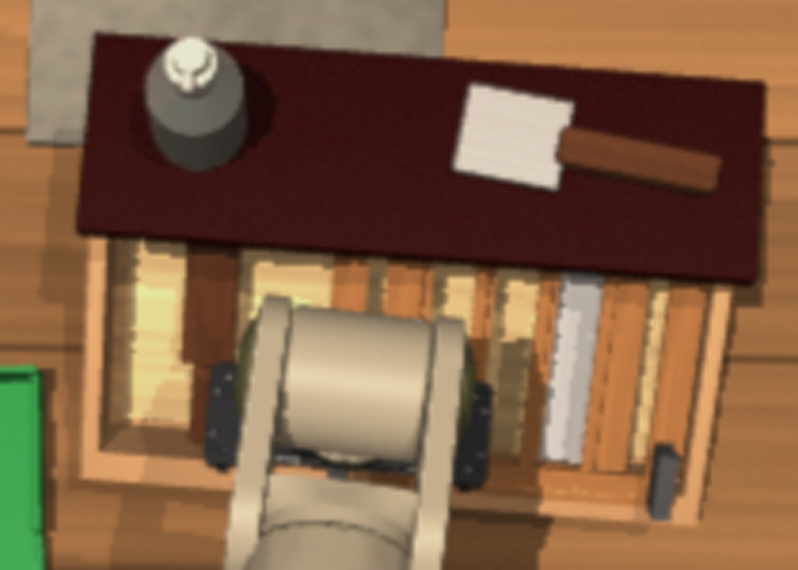

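```bash
python3 -c "
from h import *
p=toW([-.035,.144,.035]);p[2]=.17;print(p,rel(p))"
```

```text
[0.56261108 0.16482932 0.17      ] [10.79  2.55 -5.44]
```

```bash
python3 -m creep '{"slide":[[3,0,-1],[6,0,-2.5],[9,0,-4],[10.7,1,-5.4],[10.8,2.5,-5.4],[10.8,2.5,-5.4],[10.8,2.5,-5.4],[10.8,2.5,-5.4]],"turn":[0,0,0,0,0,0,0,0],"hand":[-1,-1,-1,-1,-1,-1,-1,-1]}'
python3 n.py '[0.5626,0.1648,0.102]'
python3 - <<'E'
from h import *
im,d,m=grab("wrist"); P=pts(d,m); L=toC(P); cv2.imwrite("pics/w2.png",im)
k=(L[...,2]>.036)&(L[...,2]<.05)&(abs(L[...,1]-.14)<.06)
for x in np.arange(-.08,.1,.02):
    s=k&(abs(L[...,0]-x)<.01)
    if s.sum()>9: print(round(x,2),s.sum(),np.percentile(L[s][:,1],[2,50,98]).round(4),np.median(L[s][:,2]).round(4))
print(L[k][:,0].min())
E
```

```text
t: 6.42
position: [0.5613, 0.1647, 0.1688]
eef_rot: [-1.239, -1.161, 1.162]
contact_force: [0.2, 0.2, 0.1]
finger_gap: 0.0881
t 6.42 pos [0.5613 0.1647 0.1688] C [-0.0027  0.1437  0.097 ] F [0.2 0.2 0.1] gap 0.0881 j [ 0.09  0.5   1.41 -0.    1.23 -1.42]
slide [ 0.02  6.68 -0.13] turn -0.0026053445545319853
-0.08 2587 [0.0829 0.142  0.1968] 0.0439
-0.06 1420 [0.1327 0.1436 0.154 ] 0.0443
-0.04 1506 [0.1329 0.1436 0.1542] 0.0443
-0.02 1871 [0.1262 0.1435 0.1608] 0.0447
0.0 3213 [0.1245 0.1435 0.1626] 0.0464
0.02 1103 [0.1246 0.1435 0.1624] 0.0465
0.04 2275 [0.1246 0.1434 0.1625] 0.0465
0.06 1608 [0.1245 0.1434 0.1624] 0.0465
-0.08165971414879324
```

View pics/w2.png

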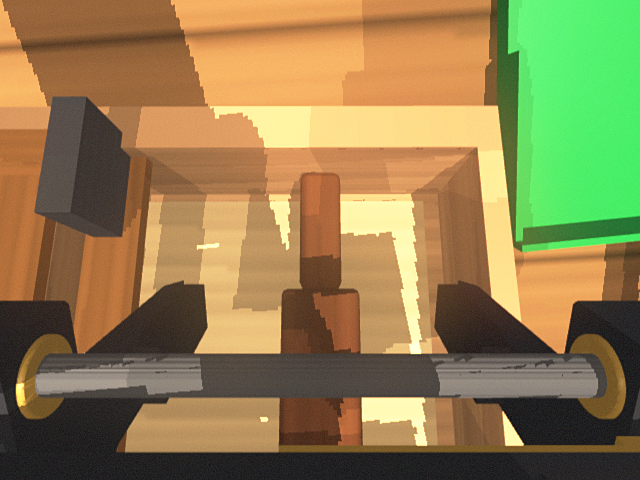

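The brush handle, px (320,230), and its head, (320,330), are centred between the fingers and the compartment is clear. I'll descend now.

```bash
python3 -m creep '{"slide":[[0,1.5,-0.1],[0,3,-0.1],[0,4.5,-0.1],[0,5.5,-0.1],[0,6,-0.1],[0,6.3,-0.1],[0,6.5,-0.1],[0,6.7,-0.1],[0,6.7,-0.1],[0,6.7,-0.1]],"turn":[0,0,0,0,0,0,0,0,0,0],"hand":[-1,-1,-1,-1,-1,-1,-1,-1,-1,-1]}'
python3 n.py '[0.5626,0.1648,0.098]'
```

```text
t: 7.3
position: [0.5626, 0.1652, 0.1021]
eef_rot: [-1.239, -1.163, 1.162]
contact_force: [0.1, 0.4, 0.4]
finger_gap: 0.0882
t 7.3 pos [0.5626 0.1652 0.1021] C [-0.0335  0.1443  0.0378] F [0.1 0.4 0.4] gap 0.0882 j [ 0.09  0.58  1.47 -0.    1.09 -1.42]
slide [-0.04  0.41 -0.  ] turn -0.0019227063496771724
```

```bash
python3 -m creep '{"slide":[[0,0.1,0],[0,0.2,0],[0,0.3,0],[0,0.3,0]],"turn":[0,0,0,0],"hand":[-1,-1,-1,-1]}'; python3 -m creep '{"slide":[[0,0.1,0],[0,0.2,0],[0,0.2,0]],"turn":[0,0,0],"hand":[-1,-1,-1]}'
```

```text
t: 7.63
position: [0.5623, 0.1651, 0.0985]
eef_rot: [-1.239, -1.162, 1.162]
contact_force: [0.1, -0.4, -0.1]
finger_gap: 0.0879
t: 7.88
position: [0.5623, 0.1651, 0.0965]
eef_rot: [-1.238, -1.162, 1.162]
contact_force: [-0.3, 0.3, 0.7]
finger_gap: 0.0879
```

```bash
python3 -m creep '{"slide":[[0,0.1,0],[0,0.2,0],[0,0.2,0]],"turn":[0,0,0],"hand":[-1,-1,-1]}'; python3 -m creep '{"slide":[[0,0.1,0],[0,0.2,0],[0,0.2,0]],"turn":[0,0,0],"hand":[-1,-1,-1]}'
```

```text
t: 8.13
position: [0.5623, 0.1651, 0.0945]
eef_rot: [-1.238, -1.162, 1.162]
contact_force: [-0.0, 0.9, 0.5]
finger_gap: 0.088
t: 8.38
position: [0.5628, 0.1653, 0.0936]
eef_rot: [-1.239, -1.164, 1.161]
contact_force: [-3.2, -1.7, 6.2]
finger_gap: 0.0882
```

Light contact now at z=.0936, about 6 N. I'll back off 1.5 mm and close.

```bash
python3 -m creep '{"slide":[[0,-0.2,0],[0,-0.2,0],[0,-0.2,0],[0,-0.2,0],[0,-0.2,0],[0,-0.2,0],[0,-0.2,0],[0,-0.2,0],[0,-0.2,0],[0,-0.2,0],[0,-0.2,0],[0,-0.2,0],[0,-0.2,0],[0,-0.2,0],[0,-0.2,0]],"turn":[0,0,0,0,0,0,0,0,0,0,0,0,0,0,0],"hand":[1,1,1,1,1,1,1,1,1,1,1,1,1,1,1]}' 45
```

```text
t: 9.63
position: [0.5624, 0.1651, 0.0947]
eef_rot: [-1.239, -1.162, 1.162]
contact_force: [0.3, 0.6, 0.4]
finger_gap: 0.0212
```

```bash
python3 -m creep '{"slide":[[0,-0.5,0.2],[0,-1,0.5],[0,-2,1],[0,-3,2],[0,-4,3],[0,-5,4],[0,-6,5],[0,-7,6],[0,-7.5,7],[0,-8,8],[0,-8.5,9],[0,-9,9],[0,-9,9]],"turn":[0,0,0,0,0,0,0,0,0,0,0,0,0],"hand":[1,1,1,1,1,1,1,1,1,1,1,1,1]}' 45
python3 - <<'E'
from h import *
z=np.load("top0.npz")
im,d,m=grab("wrist"); cv2.imwrite("pics/w3.png",im)
E
python3 n.py '[0.4735,0.4076,0.2]'
```

```text
t: 10.72
position: [0.4727, 0.171, 0.1859]
eef_rot: [-1.24, -1.164, 1.161]
contact_force: [0.4, 1.2, -0.9]
finger_gap: 0.0215
t 10.77 pos [0.4729 0.1709 0.1852] C [-0.0725  0.1445  0.1538] F [ 0.   0.3 -1.2] gap 0.0213 j [ 0.11  0.31  1.64 -0.    1.18 -1.39]
slide [23.63 -1.48  1.45] turn -0.001933489843410685
```

View pics/w3.png

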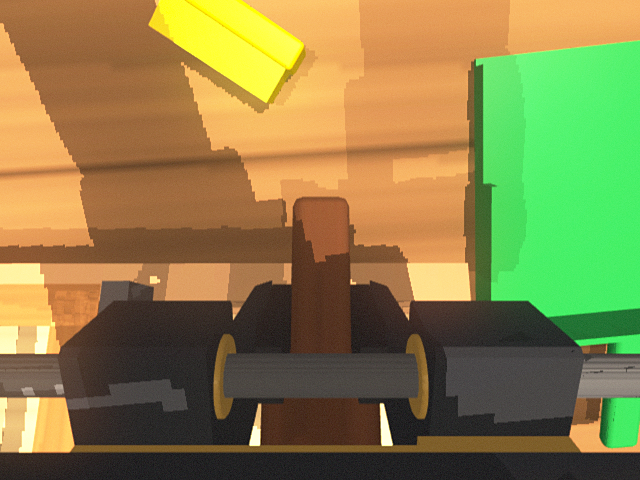

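The brush is firmly held: handle at px (320,270), gap 21 mm. I'll carry it over the pan.

```bash
python3 -m creep '{"slide":[[2,0,0.5],[4.5,0,1],[7,0,1.5],[9.5,0,2],[12,0,2.5],[14.5,0,3],[17,0,3.5],[19.5,0,4],[22,0,4.5],[23.5,0,4.8],[23.5,2,4.8],[23.5,4,4.8],[23.5,6,4.8],[23.5,8,4.8],[23.5,9.5,4.8],[23.5,10.5,4.8],[23.5,10.5,4.8]],"turn":[0,0,0,0,0,0,0,0,0,0,0,0,0,0,0,0,0],"hand":[1,1,1,1,1,1,1,1,1,1,1,1,1,1,1,1,1]}' 45
python3 n.py '[0.4395,0.4096,0.034]'
python3 - <<'E'
from h import *
im,d,m=grab("scene"); cv2.imwrite("pics/s2.png",cv2.resize(im[150:270,270:430],None,fx=4,fy=4))
E
```

```text
t: 12.18
position: [0.4391, 0.4079, 0.0772]
eef_rot: [-1.238, -1.158, 1.165]
contact_force: [-0.9, -0.4, -1.1]
finger_gap: 0.0213
t 12.18 pos [0.4391 0.4079 0.0772] C [-0.1668  0.379   0.0823] F [-0.9 -0.4 -1.1] gap 0.0213 j [ 0.55  0.64  1.44 -0.    1.06 -0.95]
slide [ 0.18  4.32 -0.05] turn -0.002183157044290507
```

View pics/s2.png

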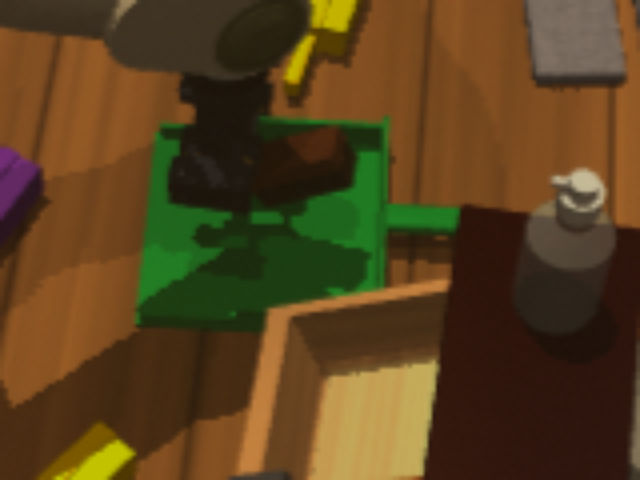

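The brush, crop px (305,165), hangs over the pan and appears raised because of parallax. I'll lower it in steps.

```bash
python3 -m creep '{"slide":[[0.1,1,0],[0.1,2,0],[0.1,3,0],[0.1,3.5,0],[0.1,4,0],[0.1,4.3,0],[0.1,4.3,0],[0.1,4.3,0]],"turn":[0,0,0,0,0,0,0,0],"hand":[1,1,1,1,1,1,1,1]}' 45
python3 n.py '[0.4395,0.4096,0.030]'
```

```text
t: 12.9
position: [0.4399, 0.4095, 0.0369]
eef_rot: [-1.239, -1.162, 1.162]
contact_force: [0.4, -0.8, -1.1]
finger_gap: 0.0216
t 12.9 pos [0.4399 0.4095 0.0369] C [-0.1856  0.3806  0.0465] F [ 0.4 -0.8 -1.1] gap 0.0216 j [ 0.55  0.69  1.47  0.    0.98 -0.95]
slide [0.01 0.69 0.04] turn -0.0019779880025174723
```

```bash
python3 -m creep '{"slide":[[0,0.2,0],[0,0.4,0],[0,0.6,0],[0,0.6,0],[0,0.6,0]],"turn":[0,0,0,0,0],"hand":[1,1,1,1,1]}' 45;  python3 -m creep '{"slide":[[0,0.1,0],[0,0.2,0],[0,0.2,0]],"turn":[0,0,0],"hand":[1,1,1]}'
```

```text
t: 13.32
position: [0.4397, 0.4094, 0.0307]
eef_rot: [-1.239, -1.162, 1.162]
contact_force: [-0.6, -0.3, -0.4]
finger_gap: 0.0214
t: 13.57
position: [0.4401, 0.4096, 0.0293]
eef_rot: [-1.239, -1.163, 1.161]
contact_force: [0.5, -1.6, 4.4]
finger_gap: 0.0214
```

Touched at 4.4 N. I'll release gently and then rise.

```bash
python3 -m creep '{"slide":[[0,0,0],[0,0,0],[0,0,0],[0,0,0],[0,0,0],[0,0,0],[0,0,0],[0,-1,0],[0,-3,0],[0,-6,0],[0,-9,0],[0,-12,1],[0,-15,3],[0,-17,5],[0,-17,7],[0,-17,9],[0,-17,10],[0,-17,10],[0,-17,10]],"turn":[0,0,0,0,0,0,0,0,0,0,0,0,0,0,0,0,0,0,0],"hand":[0.3,0.3,0.3,0.3,0.3,0.3,0,0,0,0,0,0,0,0,0,0,0,0,0]}'
python3 - <<'E'
from h import *
im,d,m=grab("scene"); cv2.imwrite("pics/s3.png",cv2.resize(im[150:370,270:450],None,fx=2.7,fy=2.7)); P1=pts(d,m)
im2,d2,m2=grab("top")
for n,im,P in(("scene",im,P1),("top",im2,pts(d2,m2))):
    c=np.array([.4735,.4076]); pl=(abs(P[...,0]-c[0])<.1)&(abs(P[...,1]-c[1])<.095)&(P[...,2]>.03)&(P[...,2]<.1)
    q=P[pl]; print(n,len(q), len(q) and (cv2.minAreaRect(q[:,:2].astype(np.float32)),np.percentile(q[:,2],[5,50,95]).round(4)))
    hsv=cv2.cvtColor(im,cv2.COLOR_BGR2HSV); g=(hsv[...,0]>45)&(hsv[...,0]<80)&(hsv[...,1]>120)&(abs(P[...,0]-c[0])<.13)&(abs(P[...,1]-c[1])<.13)&(abs(P[...,2])<.015)
    a=P[g]; print("floor z",np.median(a[:,2]),cv2.minAreaRect(a[:,:2].astype(np.float32))); 
    if len(q)>20: A=np.c_[q[:,:2],np.ones(len(q))]; print("tilt",np.linalg.lstsq(A,q[:,2],rcond=None)[0])
E
python3 n.py '[0.44,0.41,0.03]'
```

```text
t: 15.15
position: [0.3403, 0.4159, 0.1991]
eef_rot: [-1.239, -1.163, 1.162]
contact_force: [0.4, -0.1, -0.5]
finger_gap: 0.0445
scene 415 (((0.4896499514579773, 0.40442734956741333), (0.04472271353006363, 0.15971940755844116), 86.63241577148438), array([0.0352, 0.0475, 0.0542]))
floor z 0.004489981768097784 ((0.4719342887401581, 0.4079771637916565), (0.21642616391181946, 0.22455891966819763), 3.1666975021362305)
tilt [ 0.01477008  0.12058216 -0.00908469]
top 622 (((0.49033039808273315, 0.40589481592178345), (0.042227938771247864, 0.15922799706459045), 86.59591674804688), array([0.0396, 0.0478, 0.0544]))
floor z 0.0037615133526690547 ((0.4740048944950104, 0.40501320362091064), (0.2167479693889618, 0.21722280979156494), 2.309053421020508)
tilt [0.02229389 0.05645295 0.01353196]
t 15.25 pos [0.3408 0.4157 0.1987] C [-0.195   0.3807  0.2361] F [ 0.2  0.2 -0.5] gap 0.0441 j [ 0.67  0.37  1.52 -0.    1.25 -0.84]
slide [ 0.07 16.87 -9.93] turn -0.0025465881133297508
```

View pics/s3.png

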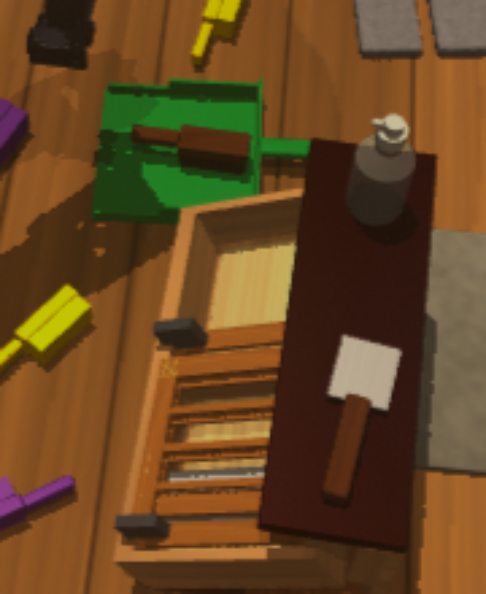

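The brush lies flat in the pan at crop px (190,142), its middle about 16 mm from the centre. The right door is shut and nothing else has moved.

```bash
python3 -c "
from h import *
print(order.job_done())"
```

```text
the job is handed in; nothing more can be done
None
```

The brush now lies bristles down in the dustpan and the job is handed in; handing in gave no verdict. I slid the left door open about 0.16 m by its handle, took the brush out by its handle with the tool vertical, and lowered it into the pan until it touched at about 4 N before letting go.

Last checks, at about 15 s on the robot's clock:
- **Brush position:** both cameras put its middle about 16–18 mm from the pan's centre in x and within 4 mm in y.
- **Brush tilt:** it lies nearly flat. The plane fits gave about 0.02 rad along the brush. Across it the two cameras disagreed, at 0.06 and 0.12 rad, but both are under the 0.25 limit.
- **Dustpan:** its floor is at 4 mm and it did not shift.
- **Other door and objects:** the right door looked shut in the last picture. The bottle and scraper looked unmoved. The tin was only partly visible, and I did not check the pail again, but the arm never worked near either.
- **Forces:** the gripper's body touched something at about 6 N (probably the cabinet wall) while reaching for the brush. About 21 N showed at the wrist at the end of the door's slide. At the end the arm stood clear, touching nothing.

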